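# Put the washed gel-casting kit up to dry

### The job

Put the washed gel-casting kit up to dry. First take the white ceramic plate out of the blue wash rack, set its lower edge down (do not drop it) in the trough of the dark grey drying stand, centred and right at the foot of the backrest, and leave it leaning flat against the backrest. Then take the orange frame out of the rack and hang it by its upper bar on the steel hook: bring it in sideways over the upturned tip, lower it (do not drop it) so that the middle of the bar sits in the throat, and leave it hanging there, still and square to the hook, without upsetting the plate or shifting the other things on the bench.

Things in the scene. Friction and masses are not known exactly. Their poses are not given: they have to be found in the camera images.
- plate: White ceramic plate, 8 mm thick (its x), 100 mm wide (its y), 150 mm tall (its z), about 0.3 to 0.55 kg. Starts upright in one of the two slots of the rack (either one). Origin: centre of its lower edge face; z points up to the upper edge. Front and back are alike.
- frame: Orange flat plastic frame, 8 mm thick (its x), 110 mm wide (its y), about 0.16 kg: a border 120 mm tall of 12 mm bars round an open window (86 by 96 mm), with a grip tab in the middle on top, 40 mm wide, standing 40 mm above the upper bar (z 120 to 160 mm). Starts upright in the other slot. Origin: centre of its underside; z up. Front and back alike. Hung, it may sway briefly.
- frame_bar (a point): Middle of the underside of the frame's upper bar (top of the window), 108 mm above the frame's origin. This is the point that rests in the hook's throat.
- rack: Blue wash rack, fixed, 150 mm (x) by 120 mm (y). Origin: centre of its underside on the bench. Two slots, centred at x = -40 and +40 mm in its frame and running along its y, each 11.6 mm wide between 6 mm walls that rise from the slot floor (10 mm above the bench) to 55 mm above the bench. Lift things straight up 50 mm to clear the walls.
- stand: Dark grey metal drying stand, fixed, base 105 by 140 mm (y); top of base (trough floor) 10 mm above the bench. Origin on the bench below the foot of the backrest; x points away from the backrest, over the trough (roughly away from the robot). A lip 14 mm above the trough floor has its inner face 26.5 mm (+x) from the backrest's foot. Open at both ends.
- backrest: Sloping backrest fixed on the stand: panel 130 mm wide (its y), 95 mm tall (its z), leaning back 20 degrees from vertical, towards -x of the stand. Origin: middle of the foot of its front face, on the trough floor. x: outward normal of the front face; z: up the slope. A plate fully home has its origin at x = 4 mm, z = 0 here, its z along this z, and stands 55 mm out above the panel.
- hook: Hook post, fixed: round white base (90 mm) and post 65 mm from the origin along +x; a flat steel strip 24 mm wide (y), 6 mm thick runs from the post's top towards -x to the throat and ends in an upturned tip. Origin on the bench straight below the throat. A part comes in from -x (the robot's side), moving along +x over the tip, held square to this x, and is then lowered.
- hook_throat (a point): Top face of the strip at the middle of the throat, 135 mm above the bench; its axes are those of the hook. The throat is level for 14 mm to either side along x. The tip rises from there to 27 mm above this point, its far end 29 mm towards -x; on the +x side the arm climbs gently, to 8 mm above this point at the post.
- tip_box: Box of pink pipette tips, 80 by 120 by 54 mm, loose; leave it alone. Origin: centre of underside.
- tube_block: Low blue tube block with white dots, 75 by 115 by 29 mm, loose; leave it alone. Origin: centre of underside.
- glove_carton: White glove carton with a green band, 90 by 160 by 71 mm, loose; leave it alone. Origin: centre of underside.
Things that resemble listed ones, but are neither listed nor needed, are in the scene too. What is meant by the frame is not turquoise or yellow, and is the larger of those in its own colour.

How it is judged:
By the outcome, as a careful person would: the job done as asked, in the order asked, and still so for the second after the job is handed in, with the robot touching nothing.
It also fails if it takes over 66 s, if anything falls off the work surface, if the arm or the gripper's body presses on something with over 40 N, if the wrist force passes 120 N, or if a joint passes its speed limit or range.

### The arm

A 7-joint arm with a two-finger parallel gripper is mounted at the origin on the work surface. World frame = base frame: x ahead of the robot, y to its left, z up, the work surface at z = 0. Lengths are in m, angles in rad, forces in N, time in s.
With the tool pointing down it reaches from about 0.425 to 0.8 m from the base axis. Payload 8.3 kg.
Tool frame: the origin (TCP) lies between the finger pads; the fingertips stand 22 mm ahead of it and the grasp point (between the pads) lies 3 mm ahead of it; z points along the fingers, y is the line along which they close (so a half turn about z gives the same grasp; the last joint's range is limited). The gripper opens to 85 mm and grips with 20 to 120 N. Pads are 22 mm wide; open, the fingers measure 114 mm over their backs; the gripper's body (76 mm by 85 mm) begins 54 mm behind the grasp point. The pads swing forward as they close: fully open they stand 13 mm farther back than shut.
Start: joints at [1.247, 0.383, 0.016, 1.37, -0.006, 1.388, -0.046], TCP at [0.161, -0.604, 0.253] pointing down, gripper open.
Joint ranges: [-2.95, 2.95], [-0.25, 2.06], [-1.52, 1.56], [0.18, 2.33], [-1.44, 4.58], [0.02, 2.06], [-3.01, 3.01]. Speed limits (rad/s): [2.39, 2.39, 3.01, 3.01, 3.14, 3.14, 3.14].

### API

Orientations are given as a unit quaternion [x, y, z, w].
In Python, from rig import * gives the robot as it stands.
- The arm moves only by the tool apply_moves, never from a script. Its argument "increments" is one flat list of numbers, 6 for each row, row after row: the shift along the tool's x, y, z in cm, then the turn, a rotation vector about the tool's x, y, z in degrees. In form: [dx, dy, dz, rx, ry, rz, dx, dy, dz, rx, ry, rz, ...]. A call has 1 to 12 rows; each row is the pose to reach, as a shift and turn from the pose commanded when the call began, along the tool's axes at that moment; what a row does not reach only later rows make up. A row lasts 1/10 s, in which the tool goes at most 50 mm and 8.59 degrees, less where a joint would pass 70% of its speed; a pose out of reach is approached as far as the arm can. A call with a gripper value outside its range is refused whole. "grip" is the finger opening in cm, from 0 to 8.54, set as the call begins (left out, the last holds). The fingers move at their own pace and stop on an object; "squeeze" is the grip in N (left out, the last holds). Time passes only in rows, so rows that repeat a pose let the fingers close. It gives the time, the measured TCP pose, the force, the opening and the grip force at its end, in the units of the state.
- observe(): the state, without advancing time (a new reading comes with each control period).
- camera(name): name is "side" or "top" or "wrist"; returns a dict with "img" (420x560x3 uint8, red, green, blue), "fov_y" (degrees; the focal length in pixels is half the picture's height over the tangent of half this angle, whatever the lens; pixels are square), "cx", "cy" (the principal point, pixels), "distortion" ([k1, k2, p1, p2, k3] as OpenCV has them; the pictures are not rectified), "rvec" (rotation vector, rad) and "tvec" (3), from world to camera coordinates, as OpenCV has them; the wrist camera has in their place "T_tool_cam" (4x4, takes a point from camera to tool coordinates, whose origin is the TCP and whose axes are the flange's). Camera axes: x right, y down, z forward; pixel columns grow to the right and rows downward; lengths in m; the calibration is good to about 2 mm. A picture is of the moment at which its call begins: read the wrist's pose just before it. There is no depth.
- job_done(): hands the job in; it is judged then, once.
The state is a dict: "time_s": time; "joints": joint angles; "joint_velocities": joint speeds; "tau": joint torques, N m; "tool_pos": TCP position; "tool_rot": TCP orientation; "wrist_force": force on the tool from outside, world axes, zero at the start; "moment": the same for the moment, N m; "opening": opening from 0.0 (shut) to 1.0 (fully open); "finger_force": force on a finger pad.
Only numpy, scipy, OpenCV 4.12 (cv2) and the standard library are available. Lean on these libraries where they do the work, as an engineer would, in place of code of your own. Each camera call takes 0.05 s, during which the arm holds its last target. There are 200 camera calls.

## Working session

There is one attempt and no reset: what is moved stays moved. The work goes in short steps, Python scripts to look and compute and a tool call to move; the robot and the scene stay as the last step left them, time stands still between calls to the robot, and variables do not carry over. Pictures are saved under pics/ and viewed, at most 10 in all, crops included, and the job is handed in when it is done.

Besides the shell and the picture viewer there is one more tool, called after "Request:" in YAML: its name, and indented under it one key for each argument. apply_moves: Moves the arm, as the interface text tells. Its arguments: {"type":"object","properties":{"increments":{"type":"array","items":{"type":"number"}},"grip":{"type":"number"},"squeeze":{"type":"number"}},"required":["increments"]}

```bash
ls; mkdir -p pics
python3 - <<'E'
from rig import *
import cv2,json,numpy as np
o=observe(); print({k:np.round(v,3).tolist() for k,v in o.items()})
a=camera("side");b=camera("top")
import pickle;pickle.dump((a,b),open('cams.pkl','wb'))
for n,c in(("side",a),("top",b)):
    cv2.imwrite(f"pics/{n}.png",c["img"][:,:,::-1]);print(n,{k:v for k,v in c.items() if k!='img'})
E
```

```text
pics
{'time_s': 0.0, 'joints': [1.247, 0.384, 0.016, 1.371, -0.006, 1.388, -0.047], 'joint_velocities': [-0.001, 0.001, -0.001, 0.002, -0.002, 0.001, 0.001], 'tau': [0.0, -62.76, 0.844, -37.183, 0.016, 0.014, 0.0], 'tool_pos': [0.161, -0.603, 0.252], 'tool_rot': [0.992, 0.13, -0.0, -0.001], 'wrist_force': [0.102, 0.556, 0.63], 'moment': [-0.012, -0.021, -0.007], 'finger_force': 0.0, 'opening': 1.002}
side {'fov_y': 52.73788156697039, 'cx': 276.986970247875, 'cy': 206.81555102139035, 'distortion': array([0.04105696, 0.        , 0.        , 0.        , 0.        ]), 'rvec': array([ 2.32323636, -0.15397053,  0.06104354]), 'tvec': array([-0.60261338,  0.10336372,  0.94619963])}
top {'fov_y': 53.415080102099715, 'cx': 280.1814831677154, 'cy': 214.20545100712062, 'distortion': array([-0.10118402,  0.        ,  0.        ,  0.        ,  0.        ]), 'rvec': array([ 2.12642285, -2.13369706,  0.1560769 ]), 'tvec': array([-0.03598983,  0.58782281,  0.87816034])}
```

View pics/side.png

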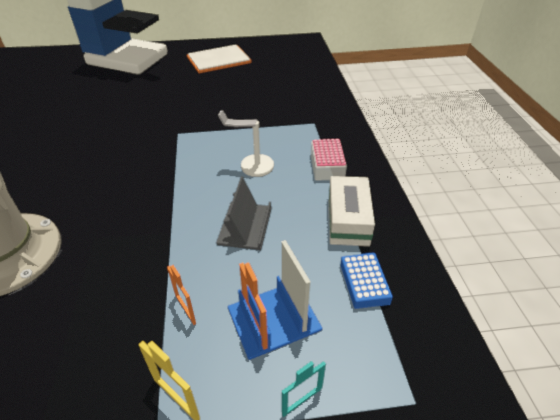

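View pics/top.png

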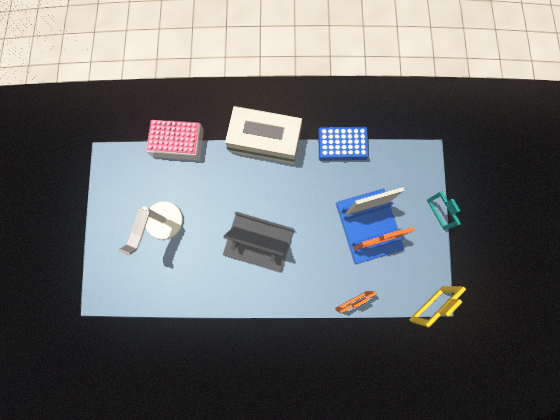

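The side view shows the robot at left, the hook (240,140), the stand (245,215), and the rack (275,310) with the orange frame in the near slot and the plate in the far one. The top view has the rack at about (370,227), the stand (258,242) and the hook throat near (130,245). Enlarging both to pick points.

```bash
cat > h.py <<'E'
import numpy as np,cv2,pickle
from scipy.spatial.transform import Rotation as R
def K(c):
    f=c["img"].shape[0]/2/np.tan(np.radians(c["fov_y"]/2));return np.array([[f,0,c["cx"]],[0,f,c["cy"]],[0,0,1.]])
def pose(c):
    """camera-to-world R, position"""
    if "rvec" in c:
        Rm=cv2.Rodrigues(np.array(c["rvec"]))[0];return Rm.T,-Rm.T@np.array(c["tvec"])
    T=np.eye(4);T[:3,:3]=R.from_quat(c["rot"]).as_matrix();T[:3,3]=c["pos"];T=T@c["T_tool_cam"];return T[:3,:3],T[:3,3]
def ray(c,uv):
    n=cv2.undistortPoints(np.array(uv,float).reshape(-1,1,2),K(c),np.array(c["distortion"])).reshape(-1,2)
    Rm,p=pose(c);return p,np.c_[n,np.ones(len(n))]@Rm.T
def plane(c,uv,z):
    p,d=ray(c,uv);return p+d*((z-p[2])/d[:,2])[:,None]
def tri(cs,uvs):
    A=np.zeros((3,3));b=np.zeros(3)
    for c,uv in zip(cs,uvs):
        p,d=ray(c,[uv]);d=d[0]/np.linalg.norm(d);M=np.eye(3)-np.outer(d,d);A+=M;b+=M@p
    return np.linalg.solve(A,b)
def proj(c,P):
    Rm,p=pose(c);q=cv2.projectPoints(np.array(P,float).reshape(-1,1,3),cv2.Rodrigues(Rm.T)[0],-Rm.T@p,K(c),np.array(c["distortion"]))[0];return q.reshape(-1,2)
def wrist():
    from rig import observe,camera
    o=observe();c=camera("wrist");c["pos"]=o["tool_pos"];c["rot"]=o["tool_rot"];return c
def save(c,name,box=None,s=1):
    im=c["img"][:,:,::-1]
    if box: im=im[box[1]:box[3],box[0]:box[2]]
    cv2.imwrite("pics/"+name,cv2.resize(im,None,fx=s,fy=s,interpolation=cv2.INTER_CUBIC))
E
python3 - <<'E'
from h import *
a,b=pickle.load(open('cams.pkl','rb'))
t=cv2.resize(b["img"][175:275,110:420],None,fx=2.58,fy=2.58,interpolation=2)
s1=cv2.resize(a["img"][105:255,205:285],None,fx=2.2,fy=2.2,interpolation=2)
s2=cv2.resize(a["img"][235:360,220:330],None,fx=2.6,fy=2.6,interpolation=2)
im=np.zeros((600,800,3),np.uint8);im[:t.shape[0],:t.shape[1]]=t
im[262:262+s1.shape[0],:s1.shape[1]]=s1;im[262:262+s2.shape[0],300:300+s2.shape[1]]=s2
cv2.imwrite('pics/comp.png',im[:,:,::-1]);print(t.shape,s1.shape,s2.shape)
E
```

```text
(258, 800, 3) (330, 176, 3) (325, 286, 3)
```

View pics/comp.png

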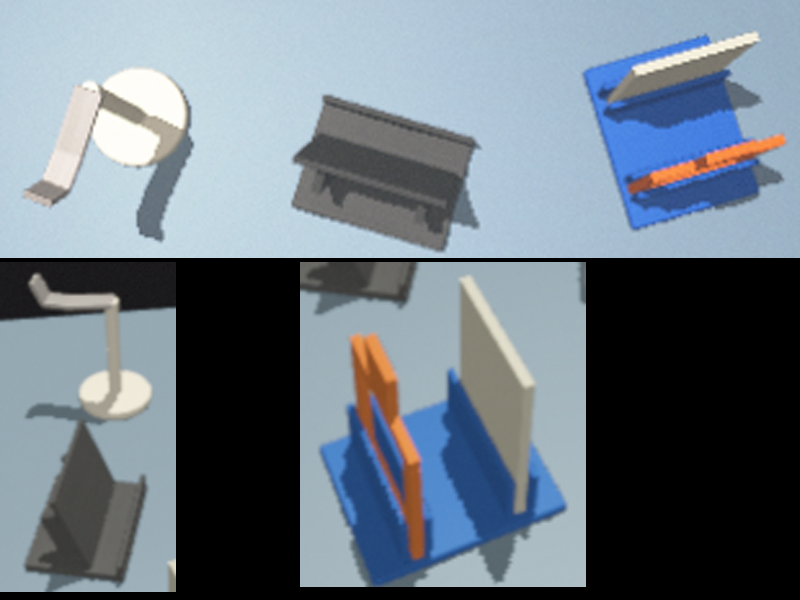

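Run:
```python
from h import *
np.set_printoptions(precision=4,suppress=True)
a,b=pickle.load(open('cams.pkl','rb'))
T=lambda x,y:(110+x/2.58,175+y/2.58)
S1=lambda x,y:(205+x/2.2,105+(y-262)/2.2)
S2=lambda x,y:(220+(x-300)/2.6,235+(y-262)/2.6)
print("cams",pose(a)[1],pose(b)[1])
p=plane(b,[T(634,70),T(757,38)],.16);print("plate top",p,np.linalg.norm(p[0]-p[1]),p.mean(0),np.degrees(np.arctan2(*(p[0]-p[1])[[1,0]])))
ps=plane(a,[S2(465,280),S2(530,383)],.16);print("plate side",ps,np.linalg.norm(ps[0]-ps[1]))
print("tri",tri([a,b],[S2(465,280),T(634,70)]),tri([a,b],[S2(530,383),T(757,38)]))
r=plane(b,[T(585,72),T(707,37),T(760,192),T(635,230)],.008);print("rack",r,r.mean(0),np.linalg.norm(np.roll(r,1,0)-r,axis=1))
f=plane(b,[T(632,187),T(785,140)],.13);print("bar?",f)
print("frame tri L",tri([a,b],[S2(357,340),T(632,187)]))
print("stand lip",plane(b,[T(325,97),T(477,143)],.024),"foot",plane(b,[T(318,137),T(470,176)],.01),"toprest",plane(b,[T(297,160),T(458,205)],.0993))
print("stand back",plane(b,[T(292,208),T(443,249)],.005))
print("hookbase",plane(b,[T(141,117)],.006),"posttop",plane(b,[T(88,88)],.143), "tip",plane(b,[T(24,190),T(50,205)],.162),"bend",plane(b,[T(44,182),T(70,190)],.135))
```

```text
cams [ 0.5198 -0.6906  0.7224] [ 0.4387 -0.052   0.9606]
plate top [[ 0.5925 -0.1874  0.16  ]
 [ 0.6171 -0.2828  0.16  ]] 0.09851605301903477 [ 0.6048 -0.2351  0.16  ] 104.42891060471126
plate side [[ 0.5949 -0.1914  0.16  ]
 [ 0.623  -0.2822  0.16  ]] 0.09503290828111471
tri [ 0.5944 -0.1881  0.156 ] [ 0.62   -0.2829  0.1601]
rack [[ 0.6201 -0.1688  0.008 ]
 [ 0.652  -0.2808  0.008 ]
 [ 0.511  -0.3225  0.008 ]
 [ 0.4783 -0.2098  0.008 ]] [ 0.5653 -0.2455  0.008 ] [0.1476 0.1164 0.1471 0.1174]
bar? [[ 0.5063 -0.1882  0.13  ]
 [ 0.5422 -0.3096  0.13  ]]
frame tri L [ 0.513  -0.1915  0.1073]
stand lip [[ 0.5957  0.0632  0.024 ]
 [ 0.5542 -0.0708  0.024 ]] foot [[ 0.5619  0.0707  0.01  ]
 [ 0.5266 -0.0646  0.01  ]] toprest [[ 0.5317  0.0759  0.0993]
 [ 0.4951 -0.0537  0.0993]]
stand back [[ 0.4989  0.0937  0.005 ]
 [ 0.4626 -0.0405  0.005 ]]
hookbase [[0.5811 0.2331 0.006 ]] posttop [[0.5838 0.2357 0.143 ]] tip [[0.5022 0.2752 0.162 ]
 [0.4909 0.2542 0.162 ]] bend [[0.5107 0.2703 0.135 ]
 [0.5045 0.249  0.135 ]]
```

```bash
cat >> h.py <<'E'
def target(az,tilt=0):
    """tool pointing down, closing line y at azimuth az; tilt swings the tool z forward along y"""
    a,t=np.radians([az,tilt]);h=np.array([np.cos(a),np.sin(a),0]);u=np.array([0,0,1.])
    z=-np.cos(t)*u+np.sin(t)*h;y=np.cos(t)*h+np.sin(t)*u;return R.from_matrix(np.c_[np.cross(y,z),y,z])
def inc(pos,az,tilt=0):
    from rig import observe
    o=observe();q=R.from_quat(o["tool_rot"]);print("at",np.round(o["tool_pos"],4),"F",np.round(o["wrist_force"],1),"t",round(o["time_s"],2))
    d=q.inv().apply(np.array(pos)-o["tool_pos"])*100;r=(q.inv()*target(az,tilt)).as_rotvec(degrees=True)
    print("inc",np.round(d,2),np.round(r,2));return d,r
E
python3 - <<'E'
from h import *
inc([.605,-.235,.27],16)
E
```

```text
at [ 0.1611 -0.6034  0.2524] F [ 0.6 -0.4  0.2] t 0.1
inc [ 52.39 -24.15  -1.72] [-8.000e-02 -8.000e-02 -9.105e+01]
```

Request:
apply_moves:
  increments: [52.4,-24.1,-1.7,0,0,-91,52.4,-24.1,-1.7,0,0,-91,52.4,-24.1,-1.7,0,0,-91,52.4,-24.1,-1.7,0,0,-91,52.4,-24.1,-1.7,0,0,-91,52.4,-24.1,-1.7,0,0,-91,52.4,-24.1,-1.7,0,0,-91,52.4,-24.1,-1.7,0,0,-91,52.4,-24.1,-1.7,0,0,-91,52.4,-24.1,-1.7,0,0,-91,52.4,-24.1,-1.7,0,0,-91,52.4,-24.1,-1.7,0,0,-91]

```text
time_s: 1.3
tool_pos: [0.6079, -0.2311, 0.2696]
tool_rot: [0.599, 0.801, 0.001, -0.001]
wrist_force: [-0.8, 0.3, -0.5]
opening: 0.999
finger_force: 0.0
```

Run:
```python
from h import *
c=wrist();pickle.dump(c,open('w1.pkl','wb'));save(c,'w1.png');print(c["T_tool_cam"],pose(c)[1],c["fov_y"])
inc([.605,-.235,.27],16)
```

```text
[[-1.10118105e-03 -9.55862283e-01 -2.93813008e-01  7.60043134e-02]
 [ 9.99999042e-01 -1.29905812e-03  4.78333709e-04  3.27402967e-04]
 [-8.38901324e-04 -2.93812200e-01  9.55862797e-01 -1.20876960e-01]
 [ 0.00000000e+00  0.00000000e+00  0.00000000e+00  1.00000000e+00]] [ 0.58667547 -0.15842696  0.39072948] 61.384393805208106
at [ 0.6098 -0.2277  0.2692] F [-0.8  4.2 -0.6] t 1.35
inc [-0.56 -0.67 -0.08] [ 0.12 -0.26  0.5 ]
```

View pics/w1.png

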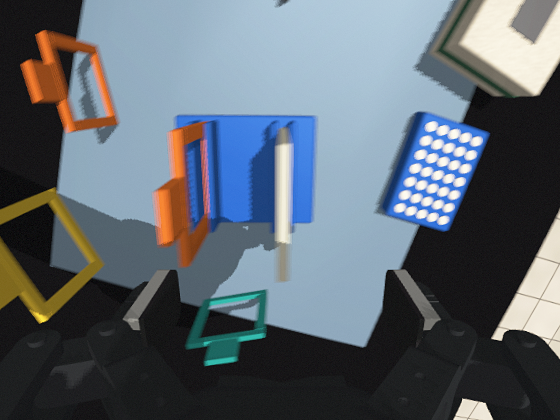

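Slightly blurred (arm still settling): plate's top edge runs along column ~283 (rows 145–280), the frame at (185,190) with its tab to the left. Settling and measuring again by mask.

Request:
apply_moves:
  increments: [0,0,0,0,0,0,0,0,0,0,0,0,0,0,0,0,0,0]

```text
time_s: 1.65
tool_pos: [0.6043, -0.2376, 0.2702]
tool_rot: [0.603, 0.798, -0.001, -0.0]
wrist_force: [0.7, -0.9, -0.4]
opening: 0.998
finger_force: 0.0
```

Run:
```python
from h import *
np.set_printoptions(precision=4,suppress=True)
c=wrist();pickle.dump(c,open('w1.pkl','wb'))
hsv=cv2.cvtColor(c["img"],cv2.COLOR_RGB2HSV)
m=((hsv[...,1]<70)&(hsv[...,2]>90)).astype(np.uint8)
n,l,st,ce=cv2.connectedComponentsWithStats(m)
for i in range(1,n):
    if st[i,4]>300: print(st[i],ce[i])
for v in range(110,300,12):
    r=hsv[v,255:310];print(v,[255+k for k in np.where((r[:,1]<60)&(r[:,2]>80))[0][[0,-1]]] if ((r[:,1]<60)&(r[:,2]>80)).any() else None, hsv[v,283])
inc([.605,-.235,.27],16)
```

```text
[   60     0   446   343 86285] [266.646  143.7068]
[ 448    0  112   88 7440] [511.4008  37.5587]
[  71   49   39   68 1691] [87.081  86.4601]
[  55  211   38   60 1153] [ 69.673  247.8716]
[ 493  213   67  146 4090] [539.1751 296.5059]
[214 295  49  23 620] [243.9145 305.0548]
[453 398  40  22 618] [472.3155 410.6246]
110 None [108 170 165]
122 None [110 102 190]
134 [np.int64(282), np.int64(292)] [ 24  39 155]
146 [np.int64(282), np.int64(293)] [ 23  23 248]
158 [np.int64(282), np.int64(293)] [ 25  23 248]
170 [np.int64(282), np.int64(293)] [ 25  24 248]
182 [np.int64(282), np.int64(293)] [ 24  25 249]
194 [np.int64(282), np.int64(293)] [ 25  25 248]
206 [np.int64(282), np.int64(293)] [ 23  24 248]
218 [np.int64(281), np.int64(293)] [ 25  23 246]
230 [np.int64(255), np.int64(309)] [ 24  22 246]
242 [np.int64(255), np.int64(309)] [ 23  36 147]
254 [np.int64(255), np.int64(309)] [ 21  41 151]
266 [np.int64(255), np.int64(309)] [ 23  39 150]
278 [np.int64(261), np.int64(309)] [103  58 198]
290 [np.int64(272), np.int64(306)] [103  59 196]
at [ 0.6043 -0.2376  0.2703] F [-0.9 -0.2 -0. ] t 1.7
inc [0.23 0.13 0.03] [-0.04  0.03 -0.21]
```

Run:
```python
from h import *
np.set_printoptions(precision=4,suppress=True)
c=pickle.load(open('w1.pkl','rb'));hsv=cv2.cvtColor(c["img"],cv2.COLOR_RGB2HSV)
print([int(x) for x in hsv[128:150:2,287,2]],[tuple(int(y) for y in x) for x in hsv[262:284:2,287]])
e=plane(c,[(287.6,141),(287.6,273)],.16);print(e,e.mean(0),np.linalg.norm(e[0]-e[1]),np.degrees(np.arctan2(*(e[0]-e[1])[[1,0]]))-90)
m=((hsv[...,0]<14)&(hsv[...,1]>150)&(hsv[...,2]>80)).astype(np.uint8);m[:,:130]=0
for v in range(115,280,8):
    k=np.where(m[v])[0]; print(v,k[0],k[-1],end='; ') if len(k) else None
r=((hsv[...,0]>100)&(hsv[...,0]<125)&(hsv[...,1]>190)&(hsv[...,2]>100)).astype(np.uint8);r[:,350:]=0
cn=max(cv2.findContours(r,0,2)[0],key=cv2.contourArea);print(cv2.boundingRect(cn))
```

```text
[151, 152, 153, 153, 177, 246, 246, 246, 246, 245, 245] [(23, 34, 151), (23, 34, 152), (22, 37, 152), (21, 35, 152), (23, 37, 152), (24, 35, 151), (22, 43, 154), (103, 62, 199), (102, 57, 196), (102, 58, 197), (103, 58, 197)]
[[ 0.595  -0.1882  0.16  ]
 [ 0.6212 -0.2793  0.16  ]] [ 0.6081 -0.2337  0.16  ] 0.09483086991163914 16.03445287195997
123 183 206; 131 173 206; 139 174 207; 147 176 207; 155 176 208; 163 176 207; 171 177 209; 179 168 189; 187 160 210; 195 160 191; 203 161 211; 211 162 211; 219 163 212; 227 163 212; 235 164 207; 243 183 203; 251 184 199; 259 185 194; (208, 116, 73, 112)
```

Request:
apply_moves:
  increments: [0,0.2,3,0,0,0,0,0.2,6,0,0,0,0,0.2,9,0,0,0,0,0.2,11,0,0,0,0,0.2,12.3,0,0,0,0,0.2,12.9,0,0,0,0,0.2,12.9,0,0,0,0,0.2,12.9,0,0,0]

```text
time_s: 2.5
tool_pos: [0.6078, -0.2356, 0.1426]
tool_rot: [0.602, 0.798, 0.0, 0.001]
wrist_force: [0.1, -0.0, -0.1]
opening: 1.0
finger_force: 0.0
```

Request:
apply_moves:
  increments: [0,0,0,0,0,0,0,0,0,0,0,0,0,0,0,0,0,0,0,0,0,0,0,0,0,0,0,0,0,0,0,0,0,0,0,0,0,0,0,0,0,0,0,0,0,0,0,0]
  grip: 0
  squeeze: 70

```text
time_s: 3.3
tool_pos: [0.6074, -0.2353, 0.1415]
tool_rot: [0.602, 0.798, 0.0, 0.0]
wrist_force: [0.5, 0.4, 1.3]
opening: 0.082
finger_force: 68.8
```

Request:
apply_moves:
  increments: [0,0,-0.5,0,0,0,0,0,-1.5,0,0,0,0,0,-3,0,0,0,0,0,-5,0,0,0,0,0,-7,0,0,0,0,0,-9.5,0,0,0,0,0,-12,0,0,0,0,0,-14,0,0,0,0,0,-15,0,0,0,0,0,-15,0,0,0]

```text
time_s: 4.3
tool_pos: [0.6078, -0.2353, 0.2937]
tool_rot: [0.602, 0.798, 0.001, 0.002]
wrist_force: [0.4, -0.5, -3.3]
opening: 0.082
finger_force: 68.3
```

Run:
```python
from h import *
inc([.50,.0,.29],-15,0)
```

```text
at [ 0.6078 -0.2353  0.2937] F [ 0.4 -0.5 -3.3] t 4.3
inc [25.59 -3.9   0.3 ] [ 0.19  0.06 30.95]
```

Request:
apply_moves:
  increments: [1,-0.2,0,0,0,1,3,-0.5,0,0,0,4,6,-0.9,0,0,0,7,9.5,-1.5,0,0,0,11.5,13,-2,0,0,0,16,16.5,-2.5,0,0,0,20,20,-3,0,0,0,24,23,-3.5,0,0,0,28,25,-3.8,0,0,0,30.2,25.6,-3.9,0,0,0,31,25.6,-3.9,0,0,0,31,25.6,-3.9,0,0,0,31]

```text
time_s: 5.5
tool_pos: [0.4993, -0.0011, 0.2907]
tool_rot: [0.794, 0.608, -0.001, -0.0]
wrist_force: [-0.1, -0.7, -2.8]
opening: 0.086
finger_force: 68.4
```

Run:
```python
from h import *
c=wrist();pickle.dump(c,open('w2.pkl','wb'))
im=c["img"].astype(float);im=np.clip(im*1.6,0,255).astype(np.uint8);save({"img":im},'w2.png',(60,0,500,340),1.75)
inc([.50,.0,.29],-15)
```

```text
at [ 0.4995 -0.0013  0.2908] F [ 0.2 -0.5 -3.3] t 5.55
inc [0.14 0.01 0.08] [-0.04  0.02 -0.14]
```

View pics/w2.png

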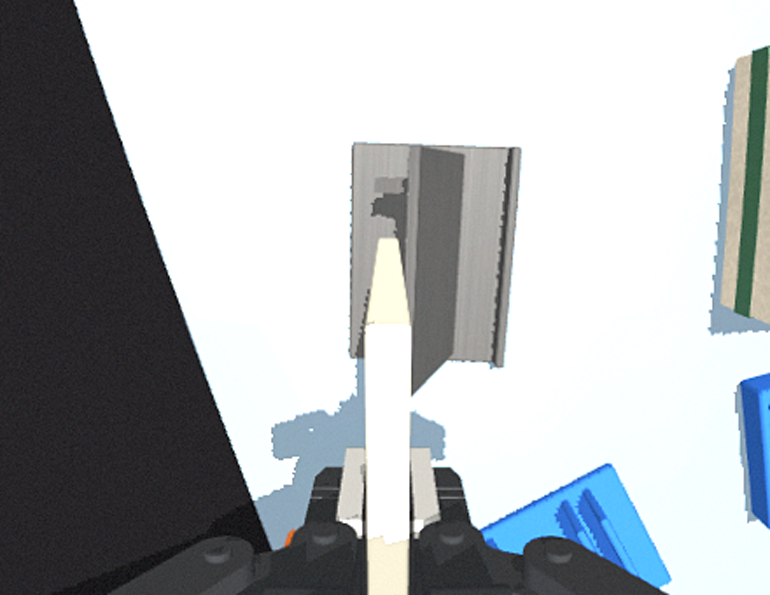

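Clear view: stand base from (353,143) to (502,366), backrest foot line (463,154)–(453,356), lip at right, backrest top edge (420,147)–(412,394), the plate held square in front.

Run:
```python
from h import *
np.set_printoptions(precision=4,suppress=True)
c=pickle.load(open('w2.pkl','rb'));P=lambda *q:[(60+x/1.75,y/1.75) for x,y in q]
def L(n,q,z):
    p=plane(c,P(*q),z);d=p[0]-p[1];print(n,p[:,:2].ravel(),"mid",p.mean(0)[:2],"len",np.linalg.norm(d),"xaz",np.degrees(np.arctan2(d[1],d[0]))-90)
L("foot",[(463.5,154),(453.5,354)],.01);L("top",[(420,147),(412,394)],.0993)
L("base back",[(353,143),(350,357)],.01);L("lip in",[(511,148),(494,363)],.024);L("lip out",[(520,150),(503,366)],.024)
L("floor",[(500,148),(490,361)],.01)
# held plate: top end face (+x end) corners & lower edge
L("plate top L/R",[(366,323),(410,323)],.29-.0+.019);L("plate bottom",[(378,238),(398,238)],.159)
```

```text
foot [ 0.5679  0.0722  0.5316 -0.0519] mid [0.5497 0.0101] len 0.1293549517179139 xaz -16.29112484083298
top [ 0.5375  0.0808  0.5022 -0.0402] mid [0.5199 0.0203] len 0.1260683928660369 xaz -16.29379714132274
base back [ 0.5035  0.0963  0.4635 -0.0357] mid [0.4835 0.0303] len 0.1379549103454538 xaz -16.844144524782564
lip in [ 0.5946  0.0684  0.5555 -0.0606] mid [0.575  0.0039] len 0.1347489588554532 xaz -16.888703948092086
lip out [ 0.5996  0.0659  0.5608 -0.0641] mid [0.5802 0.0009] len 0.13570412964929113 xaz -16.637074635044087
floor [ 0.5907  0.07    0.5544 -0.0633] mid [0.5726 0.0034] len 0.1380575242588573 xaz -15.222389796884357
plate top L/R [0.5092 0.0499 0.5164 0.048 ] mid [0.5128 0.0489] len 0.007475534447999193 xaz 74.84409327062136
plate bottom [0.5089 0.0495 0.5167 0.0474] mid [0.5128 0.0485] len 0.008059582780033724 xaz 74.84077781100584
```

Run:
```python
from h import *
inc([.5186,.0177,.27],-16.5,20)
```

```text
at [ 0.4995 -0.0013  0.2908] F [ 0.2 -0.5 -3.3] t 5.55
inc [2.33 1.35 2.08] [-20.04  -0.21   1.35]
```

Request:
apply_moves:
  increments: [0.4,0.3,0,-3,0,0.2,0.9,0.6,0,-7,0,0.5,1.4,0.9,0.3,-11,0,0.8,1.9,1.1,0.8,-15,-0.1,1.1,2.3,1.3,1.5,-18.5,-0.2,1.3,2.3,1.35,2.1,-20,-0.2,1.35,2.3,1.35,2.1,-20,-0.2,1.35,2.3,1.35,2.1,-20,-0.2,1.35,2.3,1.35,2.1,-20,-0.2,1.35,2.3,1.35,2.1,-20,-0.2,1.35]

```text
time_s: 6.55
tool_pos: [0.5189, 0.0184, 0.2707]
tool_rot: [0.789, 0.589, 0.104, 0.139]
wrist_force: [-0.1, 0.6, -3.1]
opening: 0.085
finger_force: 68.5
```

Run:
```python
from h import *
inc([.5186,.0177,.145],-16.5,20)
```

```text
at [0.5189 0.0184 0.2707] F [-0.1  0.6 -3.1] t 6.55
inc [-0.09 -4.3  11.81] [-0.01 -0.08  0.02]
```

Request:
apply_moves:
  increments: [0,-0.5,1.3,0,0,0,0,-1.1,3,0,0,0,0,-1.8,5,0,0,0,0,-2.5,7,0,0,0,0,-3.1,8.6,0,0,0,0,-3.6,10,0,0,0,0,-4,11,0,0,0,-0.1,-4.2,11.6,0,0,0,-0.1,-4.3,11.8,0,0,0,-0.1,-4.3,11.8,0,0,0,-0.1,-4.3,11.8,0,0,0]

```text
time_s: 7.65
tool_pos: [0.5187, 0.0181, 0.1455]
tool_rot: [0.789, 0.59, 0.105, 0.139]
wrist_force: [0.4, 0.0, -2.9]
opening: 0.084
finger_force: 68.4
```

Run:
```python
from h import *
from rig import camera
np.set_printoptions(precision=4,suppress=True)
inc([.5186,.0177,.139],-16.5,20)
c=wrist();a=camera("side");im=np.clip(c["img"]*1.5,0,255).astype(np.uint8)
A=cv2.resize(im[60:330,180:400],None,fx=1.8,fy=1.8,interpolation=2)
B=cv2.resize(a["img"][130:255,190:300],None,fx=3.5,fy=3.5,interpolation=2)
o=np.zeros((490,790,3),np.uint8);o[:A.shape[0],:A.shape[1]]=A;o[:B.shape[0],400:400+B.shape[1]]=B
cv2.imwrite('pics/p3.png',o[:,:,::-1]);pickle.dump((c,a),open('w3.pkl','wb'))
```

```text
at [0.5187 0.0181 0.1455] F [ 0.4  0.  -2.9] t 7.65
inc [-0.04 -0.22  0.61] [ 0.07 -0.09  0.06]
```

View pics/p3.png

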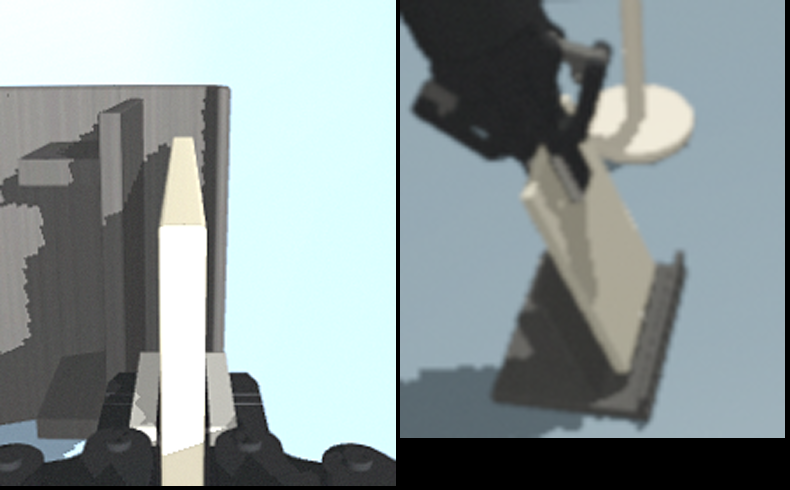

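Plate is tilted parallel to the panel, inside the trough with ~10 mm gap to the foot line (wrist crop: foot at column ~140, plate edge at 172). Lowering to contact.

Request:
apply_moves:
  increments: [0,-0.1,0.28,0,0,0,0,-0.2,0.5,0,0,0,0,-0.27,0.75,0,0,0,0,-0.31,0.85,0,0,0,0,-0.31,0.85,0,0,0]

```text
time_s: 8.25
tool_pos: [0.5179, 0.018, 0.1353]
tool_rot: [0.789, 0.59, 0.104, 0.139]
wrist_force: [0.6, -0.2, -3.7]
opening: 0.085
finger_force: 68.5
```

Request:
apply_moves:
  increments: [0,-0.03,0.08,0,0,0,0,-0.06,0.15,0,0,0,0,-0.06,0.15,0,0,0]

```text
time_s: 8.55
tool_pos: [0.5184, 0.0181, 0.1347]
tool_rot: [0.789, 0.59, 0.105, 0.139]
wrist_force: [-3.6, 0.1, 2.7]
opening: 0.084
finger_force: 69.7
```

Request:
apply_moves:
  increments: [0,-0.17,-0.08,0,0,0,0,-0.37,-0.16,0,0,0,0,-0.56,-0.23,0,0,0,0,-0.66,-0.27,0,0,0,0,-0.66,-0.27,0,0,0]

```text
time_s: 9.05
tool_pos: [0.5113, 0.0201, 0.1346]
tool_rot: [0.789, 0.59, 0.105, 0.139]
wrist_force: [0.4, -0.8, 1.2]
opening: 0.08
finger_force: 69.0
```

Request:
apply_moves:
  increments: [0,-0.09,-0.03,0,0,0,0,-0.19,-0.07,0,0,0,0,-0.19,-0.07,0,0,0]

```text
time_s: 9.35
tool_pos: [0.51, 0.0204, 0.1348]
tool_rot: [0.789, 0.589, 0.105, 0.139]
wrist_force: [5.1, -0.4, -3.0]
opening: 0.084
finger_force: 68.6
```

Request:
apply_moves:
  increments: [0,-0.03,0.06,0,0,0,0,-0.06,0.12,0,0,0,0,-0.06,0.12,0,0,0]

```text
time_s: 9.65
tool_pos: [0.5102, 0.0206, 0.1345]
tool_rot: [0.789, 0.589, 0.105, 0.14]
wrist_force: [-0.3, -1.2, 9.2]
opening: 0.083
finger_force: 70.6
```

Run:
```python
from h import *
from rig import camera
inc([.51,.0203,.1345],-16.5,20)
c=wrist();a=camera("side");im=np.clip(c["img"]*1.5,0,255).astype(np.uint8)
A=cv2.resize(im[60:330,180:400],None,fx=1.8,fy=1.8,interpolation=2)
B=cv2.resize(a["img"][130:255,190:300],None,fx=3.5,fy=3.5,interpolation=2)
o=np.zeros((490,790,3),np.uint8);o[:A.shape[0],:A.shape[1]]=A;o[:B.shape[0],400:400+B.shape[1]]=B
cv2.imwrite('pics/p4.png',o[:,:,::-1]);pickle.dump((c,a),open('w4.pkl','wb'))
```

```text
at [0.5102 0.0206 0.1345] F [-0.3 -1.2  9.2] t 9.65
inc [-0.03 -0.01 -0.01] [ 0.15 -0.09  0.04]
```

View pics/p4.png

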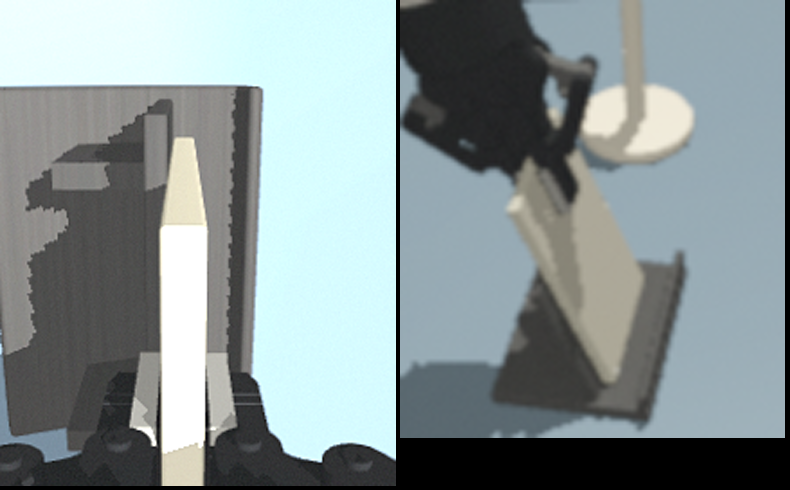

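Run:
```python
from h import *
c,_=pickle.load(open('w4.pkl','rb'))
p=plane(c,[(180+x/1.8,60+y/1.8) for x,y in[(171,98),(174,138),(192,138),(180,87),(251,87)]],.011)
b=np.array([.5497,.0101,.011]);e=np.radians(-16.5);M=np.array([[np.cos(e),np.sin(e)],[-np.sin(e),np.cos(e)]])
print(np.round((p-b)[:,:2]@M.T*1000,1))
```

```text
[[-0.1 65.3]
 [ 1.  50. ]
 [ 8.5 49.8]
 [ 3.5 69.4]
 [33.8 69.2]]
```

Request:
apply_moves:
  increments: [0,0,-0.05,0,0,0,0,0,-0.05,0,0,0]

```text
time_s: 9.95
tool_pos: [0.5101, 0.0206, 0.1345]
tool_rot: [0.789, 0.589, 0.105, 0.14]
wrist_force: [3.6, -1.3, 3.2]
opening: 0.082
finger_force: 69.5
```

Request:
apply_moves:
  increments: [0,0,0,0,0,0,0,0,0,0,0,0,0,0,0,0,0,0,0,0,0,0,0,0,0,0,0,0,0,0,0,0,0,0,0,0]
  grip: 4

```text
time_s: 10.55
tool_pos: [0.5089, 0.0207, 0.1334]
tool_rot: [0.789, 0.59, 0.104, 0.139]
wrist_force: [0.1, 0.3, 0.2]
opening: 0.468
finger_force: 0.0
```

Request:
apply_moves:
  increments: [0,0,-0.5,0,0,0,0,0,-1.5,0,0,0,0,0,-3,0,0,0,0,0,-5,0,0,0,0,0,-7.5,0,0,0,0,0,-10,0,0,0,0,0,-12,0,0,0,0,0,-12,0,0,0]

```text
time_s: 11.35
tool_pos: [0.4704, 0.0332, 0.2502]
tool_rot: [0.788, 0.59, 0.107, 0.141]
wrist_force: [0.7, 0.2, 0.3]
opening: 0.466
finger_force: 0.0
```

Run:
```python
from h import *
from rig import camera
np.set_printoptions(precision=4,suppress=True)
a=camera("side");b=camera("top");pickle.dump((a,b),open('c5.pkl','wb'))
c=wrist();pickle.dump(c,open('w5.pkl','wb'))
A=cv2.resize(c["img"],None,fx=.9,fy=.9);B=cv2.resize(b["img"][180:290,110:280],None,fx=1.7,fy=1.7)
C=cv2.resize(a["img"][130:255,190:300],None,fx=2.6,fy=2.6)
o=np.zeros((600,800,3),np.uint8);o[:378,:504]=A;o[:B.shape[0],508:508+B.shape[1]]=B;o[200:200+C.shape[0],508:508+C.shape[1]]=C
cv2.imwrite('pics/p5.png',o[:,:,::-1])
# rough frame tab from w1
d=np.radians(16);x=np.array([np.cos(d),np.sin(d)]);print("frame guess",np.array([.608,-.2337])-.08*x)
inc([.53,-.255,.30],16)
```

```text
frame guess [ 0.5311 -0.2558]
at [0.4694 0.0321 0.246 ] F [ 0.3  0.3 -0.6] t 11.5
inc [-25.83  14.94  -0.32] [ 19.47   5.63 -32.08]
```

View pics/p5.png

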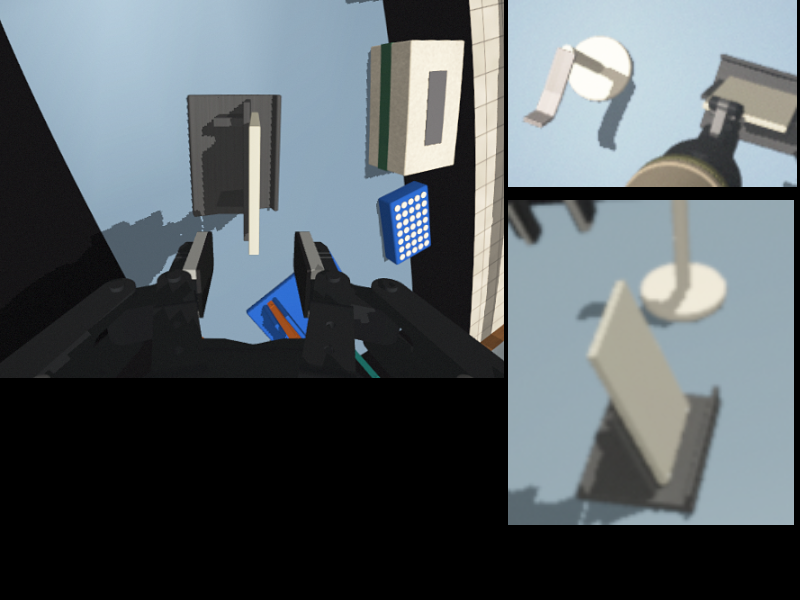

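Plate leans flat in the stand, centred, released. Now to the frame.

Request:
apply_moves:
  increments: [-1,0.6,-2,1,0.3,-2,-3.5,2,-2.5,4,1,-6,-7,4,-2.5,7,2,-11,-11,6.5,-2,10,3,-16,-15,9,-1.5,13,4,-21,-19,11.5,-1,16,5,-26,-23,13.5,-0.5,18,5.4,-30,-25,14.5,-0.3,19.3,5.6,-32,-25.8,14.9,-0.3,19.5,5.6,-32.1,-25.8,14.9,-0.3,19.5,5.6,-32.1,-25.8,14.9,-0.3,19.5,5.6,-32.1,-25.8,14.9,-0.3,19.5,5.6,-32.1]
  grip: 5

```text
time_s: 12.7
tool_pos: [0.5301, -0.2527, 0.3001]
tool_rot: [0.601, 0.799, 0.0, 0.0]
wrist_force: [-0.1, -0.1, 0.5]
opening: 0.582
finger_force: 0.0
```

Run:
```python
from h import *
np.set_printoptions(precision=4,suppress=True)
inc([.531,-.256,.30],16)
c=wrist();pickle.dump(c,open('w6.pkl','wb'));hsv=cv2.cvtColor(c["img"],cv2.COLOR_RGB2HSV)
m=((hsv[...,0]<14)&(hsv[...,1]>150)&(hsv[...,2]>60))
n,l,st,ce=cv2.connectedComponentsWithStats(m.astype(np.uint8))
for i in range(1,n):
    if st[i,4]>200: print(st[i],ce[i])
print(proj(c,[[.531,-.2556,.17],[.531,-.2556,.13]]))
i=np.argmax([st[k,4]*(abs(ce[k][0]-280)<80) for k in range(n)] * (np.arange(n)>0))
x,y,w,h,_=st[i]
for v in range(y,y+h,6):
    k=np.where(l[v]==i)[0];print(v,k[0],k[-1],[int(t) for t in hsv[v,k[0]:k[-1]+1:2,2]])
```

```text
at [ 0.5301 -0.2527  0.3001] F [-0.1 -0.1  0.5] t 12.7
inc [-0.35 -0.01  0.01] [ 0.01 -0.    0.12]
[ 137   35   58   95 1303] [163.4705  80.3745]
[276 221  10  33 233] [280.5107 238.794 ]
[[280.6564 210.257 ]
 [280.6783 196.1472]]
221 276 276 [255]
227 276 285 [252, 255, 255, 195, 179]
233 277 284 [171, 173, 172, 173]
239 277 284 [178, 183, 184, 184]
245 277 284 [179, 184, 183, 183]
251 277 284 [181, 183, 183, 184]
```

Run:
```python
from h import *
c=pickle.load(open('w6.pkl','rb'));hsv=cv2.cvtColor(c["img"],cv2.COLOR_RGB2HSV)
print([(v,*map(int,hsv[v,280])) for v in range(110,275,4)])
for v in (150,180,200,215,240): print(v,[(u,*map(int,hsv[v,u])) for u in range(268,294,2)])
```

```text
[(110, 100, 46, 231), (114, 102, 46, 225), (118, 107, 171, 248), (122, 12, 216, 185), (126, 11, 205, 182), (130, 16, 187, 255), (134, 16, 184, 254), (138, 16, 184, 254), (142, 16, 183, 254), (146, 16, 185, 254), (150, 16, 186, 254), (154, 16, 185, 254), (158, 16, 185, 254), (162, 16, 185, 254), (166, 16, 185, 254), (170, 16, 184, 255), (174, 11, 209, 182), (178, 11, 203, 185), (182, 11, 207, 226), (186, 15, 189, 254), (190, 15, 190, 254), (194, 15, 191, 254), (198, 15, 190, 254), (202, 15, 192, 254), (206, 15, 191, 254), (210, 15, 191, 254), (214, 15, 190, 254), (218, 15, 191, 254), (222, 15, 191, 254), (226, 14, 197, 255), (230, 11, 209, 181), (234, 11, 204, 180), (238, 11, 206, 182), (242, 11, 205, 183), (246, 11, 202, 183), (250, 11, 206, 183), (254, 104, 54, 217), (258, 101, 54, 221), (262, 101, 57, 220), (266, 101, 57, 221), (270, 101, 57, 219), (274, 102, 58, 221)]
150 [(268, 108, 191, 151), (270, 109, 192, 130), (272, 107, 182, 251), (274, 108, 182, 243), (276, 174, 111, 161), (278, 16, 186, 255), (280, 16, 186, 254), (282, 16, 183, 254), (284, 17, 183, 255), (286, 122, 82, 99
[... 501 characters left out ...]
0, 254), (282, 15, 188, 254), (284, 16, 190, 255), (286, 177, 110, 192), (288, 108, 193, 237), (290, 107, 186, 243), (292, 109, 187, 219)]
215 [(268, 107, 73, 132), (270, 108, 146, 122), (272, 109, 199, 204), (274, 107, 200, 243), (276, 14, 216, 255), (278, 15, 192, 254), (280, 15, 189, 254), (282, 15, 190, 254), (284, 15, 192, 255), (286, 171, 102, 168), (288, 108, 194, 238), (290, 108, 189, 241), (292, 106, 68, 195)]
240 [(268, 102, 59, 129), (270, 103, 58, 123), (272, 102, 54, 230), (274, 101, 54, 225), (276, 163, 14, 162), (278, 11, 207, 184), (280, 11, 203, 183), (282, 11, 204, 184), (284, 11, 193, 181), (286, 102, 62, 233), (288, 102, 55, 224), (290, 102, 53, 223), (292, 102, 52, 224)]
```

Run:
```python
from h import *
c=pickle.load(open('w6.pkl','rb'))
t=plane(c,[(280.8,182.5),(280.8,227.5)],.17);b=plane(c,[(281,128.5),(281,252.5)],.13)
for p in(t,b):print(np.round(p,4),p.mean(0),np.linalg.norm(p[0]-p[1]))
d=np.radians(16);x=np.array([np.cos(d),np.sin(d),0])
inc([*t.mean(0)[:2],.163],16)
```

```text
[[ 0.5253 -0.2352  0.17  ]
 [ 0.5349 -0.2687  0.17  ]] [ 0.53006833 -0.25197239  0.17      ] 0.03479962551392991
[[ 0.5156 -0.2011  0.13  ]
 [ 0.5457 -0.3058  0.13  ]] [ 0.53066096 -0.25343154  0.13      ] 0.10898152002997703
at [ 0.5301 -0.2529  0.3003] F [ 0.3 -0.2  1. ] t 12.75
inc [ 0.09  0.02 13.73] [0.02 0.02 0.12]
```

Request:
apply_moves:
  increments: [0,0,2,0,0,0,0,0,5,0,0,0,0,0,8,0,0,0,0,0,10.5,0,0,0,0,0,12.3,0,0,0,0,0,13.3,0,0,0,0,0,13.7,0,0,0,0,0,13.7,0,0,0,0,0,13.7,0,0,0]

```text
time_s: 13.65
tool_pos: [0.5305, -0.2547, 0.1641]
tool_rot: [0.602, 0.799, -0.0, 0.001]
wrist_force: [-0.5, 0.3, 0.2]
opening: 0.585
finger_force: 0.0
```

Request:
apply_moves:
  increments: [0,0,0,0,0,0,0,0,0,0,0,0,0,0,0,0,0,0,0,0,0,0,0,0,0,0,0,0,0,0,0,0,0,0,0,0,0,0,0,0,0,0]
  grip: 0
  squeeze: 50

```text
time_s: 14.35
tool_pos: [0.5303, -0.2548, 0.1634]
tool_rot: [0.602, 0.799, -0.0, 0.0]
wrist_force: [-1.4, 0.2, 6.1]
opening: 0.081
finger_force: 49.8
```

Request:
apply_moves:
  increments: [0,0,-0.5,0,0,0,0,0,-1.5,0,0,0,0,0,-3,0,0,0,0,0,-5,0,0,0,0,0,-7.5,0,0,0,0,0,-10,0,0,0,0,0,-12.5,0,0,0,0,0,-14.5,0,0,0,0,0,-15.5,0,0,0,0,0,-15.5,0,0,0]

```text
time_s: 15.35
tool_pos: [0.5304, -0.2547, 0.3194]
tool_rot: [0.602, 0.799, 0.0, 0.001]
wrist_force: [1.3, 0.3, -1.2]
opening: 0.084
finger_force: 48.8
```

Run:
```python
from h import *
np.set_printoptions(precision=4,suppress=True)
from rig import observe
c=wrist();pickle.dump(c,open('w7.pkl','wb'));o=observe();q=R.from_quat(c["rot"])
print("pred tab top + bar", proj(c,[np.array(c["pos"])+q.apply([x,0,z]) for x,z in[(.02,-.0066),(-.02,-.0066),(.055,.0334)]]))
hsv=cv2.cvtColor(c["img"],cv2.COLOR_RGB2HSV);print([(v,*map(int,hsv[v,280])) for v in range(110,330,5)])
inc([.48,0,.36],-3);inc([.464,.277,.34],-20.5)
```

```text
pred tab top + bar [[280.236  263.8202]
 [280.445  355.3165]
 [280.2525 149.7507]]
[(110, 99, 40, 236), (115, 106, 169, 250), (120, 106, 169, 250), (125, 109, 187, 153), (130, 11, 207, 191), (135, 12, 207, 191), (140, 11, 206, 191), (145, 11, 204, 200), (150, 14, 194, 254), (155, 17, 182, 255), (160, 16, 183, 255), (165, 16, 183, 255), (170, 16, 183, 255), (175, 16, 185, 255), (180, 16, 184, 255), (185, 16, 185, 255), (190, 16, 184, 255), (195, 16, 183, 255), (200, 16, 184, 255), (205, 16, 184, 255), (210, 17, 185, 255), (215, 16, 185, 255), (220, 16, 186, 255), (225, 17, 184, 255), (230, 11, 206, 188), (235, 11, 204, 189), (240, 11, 203, 191), (245, 11, 203, 191), (250, 11, 205, 189), (255, 11, 203, 190), (260, 11, 207, 190), (265, 15, 193, 254), (270, 15, 191, 254), (275, 16, 193, 254), (280, 15, 191, 254), (285, 15, 192, 254), (290, 11, 207, 197), (295, 11, 203, 190), (300, 12, 205, 190), (305, 11, 202, 192), (310, 11, 205, 189), (315, 12, 206, 189), (320, 11, 204, 191), (325, 11, 205, 189)]
at [ 0.53   -0.2546  0.3179] F [-0.4  0.1 -1.3] t 15.4
inc [25.85  2.21 -4.23] [-0.01  0.02 19.02]
at [ 0.53   -0.2546  0.3179] F [-0.4  0.1 -1.3] t 15.4
inc [52.91  8.32 -2.24] [-0.01  0.03 36.52]
```

Request:
apply_moves:
  increments: [0.6,0,-1,0,0,0.5,2,0.1,-2.5,0,0,1.5,4.5,0.2,-4,0,0,3,8,0.5,-4.2,0,0,6,12,1,-4.2,0,0,9,16,1.4,-4.2,0,0,12,20,1.8,-4.2,0,0,15,24,2.1,-4.2,0,0,18,28,2.6,-4.2,0,0,20.5,32,3.4,-4.2,0,0,23,36,4.2,-4.2,0,0,26,39,5,-4.2,0,0,28]

```text
time_s: 16.6
tool_pos: [0.469, 0.1371, 0.3596]
tool_rot: [0.777, 0.629, -0.001, -0.0]
wrist_force: [1.2, 0.6, -1.2]
opening: 0.087
finger_force: 48.8
```

Run:
```python
from h import *
inc([.464,.277,.34],-20.5)
```

```text
at [0.469  0.1371 0.3596] F [ 1.2  0.6 -1.2] t 16.6
inc [13.58 -3.39  1.96] [-0.07  0.04  8.52]
```

Request:
apply_moves:
  increments: [2.5,-0.6,0.3,0,0,2,5.5,-1.4,0.8,0,0,4,8.5,-2.1,1.3,0,0,6,11,-2.8,1.7,0,0,7.5,13,-3.3,1.9,0,0,8.5,13.5,-3.4,2,0,0,8.5,13.5,-3.4,2,0,0,8.5,13.5,-3.4,2,0,0,8.5,13.5,-3.4,2,0,0,8.5,13.5,-3.4,2,0,0,8.5]

```text
time_s: 17.6
tool_pos: [0.4657, 0.2721, 0.3399]
tool_rot: [0.822, 0.569, -0.0, 0.0]
wrist_force: [0.4, -0.5, -0.7]
opening: 0.084
finger_force: 48.8
```

Run:
```python
from h import *
inc([.464,.277,.34],-20.5)
c=wrist();pickle.dump(c,open('w8.pkl','wb'))
save(c,'w8.png',(150,20,480,270),2.4)
b=np.array([.5202,.2559,0]);x=np.array([.9367,-.3502,0])
print(proj(c,[b+[0,0,.135],b-.029*x+[0,0,.162],b+.065*x+[0,0,.006]]))
```

```text
at [0.4657 0.2721 0.3399] F [ 0.4 -0.5 -0.7] t 17.6
inc [ 0.39 -0.33 -0.01] [ 0.02  0.03 -0.09]
[[341.61454809 179.24090255]
 [313.42282544 186.01514936]
 [375.1090086  157.70471956]]
```

View pics/w8.png

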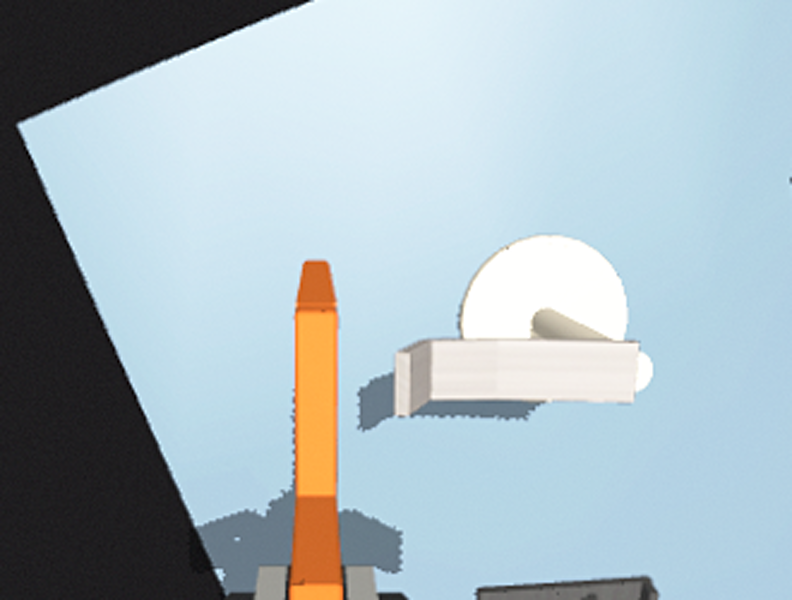

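Hook strip runs level from (432,340–402) to (636,341–402), its tip at (396–410,347–416), base circle centred about (544,319); frame held edge-on at column 316.

Run:
```python
from h import *
np.set_printoptions(precision=4,suppress=True)
c=pickle.load(open('w8.pkl','rb'));P=lambda q:[(150+x/2.4,20+y/2.4) for x,y in q]
bend=plane(c,P([(431,340),(431,402)]),.135);tip=plane(c,P([(409,346),(409,416)]),.162);end=plane(c,P([(637,341),(635,402)]),.143);base=plane(c,P([(544,319)]),.008)
for n,p in(("bend",bend),("tip",tip),("end",end)):print(n,p,p.mean(0),np.linalg.norm(p[0]-p[1]))
print("base",base)
for p in (bend,end,tip):
    m=p.mean(0)-base[0];print(np.linalg.norm(m[:2]))
d=end.mean(0)-bend.mean(0);print("az",np.degrees(np.arctan2(d[1],d[0])))
d=end.mean(0)-tip.mean(0);print("az",np.degrees(np.arctan2(d[1],d[0])))
d=bend.mean(0)-base[0];print("az",np.degrees(np.arctan2(-d[1],-d[0])))
```

```text
bend [[0.5148 0.2757 0.135 ]
 [0.507  0.2523 0.135 ]] [0.5109 0.264  0.135 ] 0.024714443204455136
tip [[0.5049 0.2821 0.162 ]
 [0.4966 0.2577 0.162 ]] [0.5008 0.2699 0.162 ] 0.025740997012370353
end [[0.5883 0.2496 0.143 ]
 [0.5815 0.2265 0.143 ]] [0.5849 0.238  0.143 ] 0.02402472634749358
base [[0.5844 0.2389 0.008 ]]
0.07763125353916453
0.0010064175911035104
0.0891609076668338
az -19.334215892858357
az -20.716580630525165
az -18.888880738641447
```

Run:
```python
from h import *
inc([.467,.2797,.22],-19.3)
```

```text
at [0.4656 0.2723 0.3399] F [ 0.1 -0.6 -2.1] t 17.65
inc [ 0.75 -0.13 11.99] [ 0.01  0.03 -1.27]
```

Request:
apply_moves:
  increments: [0.2,0,1,0,0,-0.3,0.5,-0.1,3,0,0,-0.8,0.7,-0.1,5.5,0,0,-1.2,0.7,-0.1,8,0,0,-1.2,0.7,-0.1,10,0,0,-1.2,0.7,-0.1,11.3,0,0,-1.2,0.7,-0.1,12,0,0,-1.2,0.7,-0.1,12,0,0,-1.2,0.7,-0.1,12,0,0,-1.2,0.7,-0.1,12,0,0,-1.2]

```text
time_s: 18.65
tool_pos: [0.4672, 0.2805, 0.2208]
tool_rot: [0.816, 0.579, 0.001, 0.0]
wrist_force: [0.0, 0.4, -1.3]
opening: 0.087
finger_force: 48.7
```

Run:
```python
from h import *
from rig import camera
np.set_printoptions(precision=4,suppress=True)
inc([.5236,.2599,.22],-19.3)
c=wrist();a=camera("side");pickle.dump((c,a),open('w9.pkl','wb'))
# numeric recheck of strip edges: white-ish columns
g=c["img"].astype(int);hsv=cv2.cvtColor(c["img"],cv2.COLOR_RGB2HSV)
m=(hsv[...,1]<30)&(hsv[...,2]>140)
b=np.array([.5236,.2599,.135]);x=np.array([.9438,-.3305,0]);y=np.array([.3305,.9438,0])
for s,dz in((0,0),(.014,0),(.03,.002)):
    p=proj(c,[b+s*x+.012*y+[0,0,dz],b+s*x-.012*y+[0,0,dz]]);u=int(round(p[0,0]))
    k=np.where(m[100:330,u])[0]+100
    print("s",s,"pred",p.ravel(),"seen",k[0] if len(k) else None,k[-1] if len(k) else None,[tuple(map(int,hsv[v,u,1:])) for v in range(int(p[0,1])-10,int(p[1,1])+12,4)])
```

```text
at [0.4672 0.2805 0.2208] F [ 0.   0.4 -1.3] t 18.65
inc [-0.08  6.    0.09] [ 0.05 -0.06  0.01]
s 0 pred [378.8472 209.9271 375.7607 245.8966] seen 148 245 [(9, 254), (9, 254), (4, 255), (23, 214), (21, 218), (22, 212), (23, 214), (22, 209), (21, 220), (21, 214), (20, 212), (19, 217), (59, 203), (59, 203), (59, 202)]
s 0.014 pred [401.1483 209.8942 397.3731 245.75  ] seen 140 245 [(37, 181), (35, 181), (36, 184), (21, 223), (19, 223), (22, 217), (19, 219), (22, 218), (18, 221), (18, 222), (18, 223), (21, 219), (62, 202), (59, 202), (58, 201)]
s 0.03 pred [427.577  210.8228 422.9589 246.7858] seen 140 247 [(35, 144), (37, 137), (37, 179), (22, 221), (17, 222), (20, 215), (21, 221), (21, 218), (18, 224), (18, 223), (19, 223), (22, 221), (60, 179), (58, 202), (60, 200)]
```

Request:
apply_moves:
  increments: [0,0.5,0,0,0,0,0,1.2,0,0,0,0,0,2.2,0,0,0,0,0,3.2,0,0,0,0,0,4.2,0,0,0,0,0,5.1,0,0,0,0,-0.1,5.7,0,0,0,0,-0.1,6,0,0,0,0,-0.1,6,0,0,0,0,-0.1,6,0,0,0,0]

```text
time_s: 19.75
tool_pos: [0.5227, 0.2596, 0.2197]
tool_rot: [0.815, 0.579, -0.0, -0.0]
wrist_force: [0.1, 0.4, -1.2]
opening: 0.081
finger_force: 48.8
```

Request:
apply_moves:
  increments: [0,0,0.5,0,0,0,0,0,1.2,0,0,0,0,0,2,0,0,0,0,0,2.7,0,0,0,0,0,3.3,0,0,0,0,0,3.6,0,0,0,0,0,3.6,0,0,0,0,0,3.6,0,0,0]

```text
time_s: 20.55
tool_pos: [0.5231, 0.2594, 0.1839]
tool_rot: [0.816, 0.579, -0.0, 0.0]
wrist_force: [-0.6, 0.9, -1.2]
opening: 0.084
finger_force: 48.8
```

Request:
apply_moves:
  increments: [0,0,0.1,0,0,0,0,0,0.2,0,0,0,0,0,0.2,0,0,0]

```text
time_s: 20.85
tool_pos: [0.523, 0.2592, 0.1817]
tool_rot: [0.816, 0.579, -0.0, 0.0]
wrist_force: [0.2, 0.9, -1.0]
opening: 0.084
finger_force: 48.8
```

Request:
apply_moves:
  increments: [0,0,0.08,0,0,0,0,0,0.15,0,0,0,0,0,0.15,0,0,0]

```text
time_s: 21.15
tool_pos: [0.5231, 0.2593, 0.1805]
tool_rot: [0.816, 0.579, -0.0, 0.0]
wrist_force: [-0.4, -0.0, 1.6]
opening: 0.083
finger_force: 49.1
```

Request:
apply_moves:
  increments: [0,0,0,0,0,0,0,0,0,0,0,0,0,0,0,0,0,0,0,0,0,0,0,0,0,0,0,0,0,0,0,0,0,0,0,0]
  grip: 2.4
  squeeze: 20

```text
time_s: 21.75
tool_pos: [0.523, 0.2593, 0.1802]
tool_rot: [0.816, 0.579, -0.0, -0.0]
wrist_force: [-0.2, -0.1, -0.4]
opening: 0.276
finger_force: 0.0
```

Request:
apply_moves:
  increments: [0,0,-0.3,0,0,0,0,0,-1,0,0,0,0,0,-2,0,0,0,0,0,-3.5,0,0,0,0,0,-5.5,0,0,0,0,0,-8,0,0,0,0,0,-11,0,0,0,0,0,-13,0,0,0,0,0,-14,0,0,0,0,0,-14,0,0,0,0,0,-14,0,0,0]

```text
time_s: 22.85
tool_pos: [0.5229, 0.2592, 0.3196]
tool_rot: [0.816, 0.579, -0.001, -0.0]
wrist_force: [0.2, 0.8, 1.2]
opening: 0.28
finger_force: 0.0
```

Run:
```python
from h import *
from rig import camera
a=camera("side");b=camera("top");c=wrist();pickle.dump((a,b,c),open('c10.pkl','wb'))
A=cv2.resize(c["img"],None,fx=.9,fy=.9);B=cv2.resize(b["img"],None,fx=.5,fy=.5)
C=cv2.resize(a["img"][90:260,190:300],None,fx=2.3,fy=2.3,interpolation=2)
o=np.zeros((600,800,3),np.uint8);o[:378,:504]=A;o[385:595,:280]=B;o[:C.shape[0],508:508+C.shape[1]]=C
cv2.imwrite('pics/p10.png',o[:,:,::-1])
```

```text
(no output)
```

View pics/p10.png

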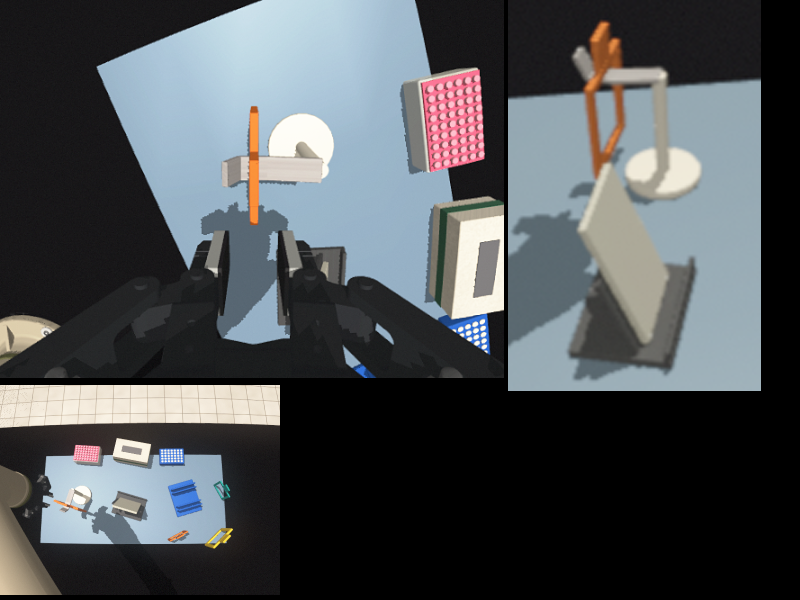

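The frame hangs on the hook, square (bar (252,107)–(254,223) in the wrist crop), and the plate still leans in the stand. Checking centring and stillness by numbers.

Request:
apply_moves:
  increments: [0,0,0,0,0,0,0,0,0,0,0,0,0,0,0,0,0,0,0,0,0,0,0,0,0,0,0,0,0,0,0,0,0,0,0,0,0,0,0,0,0,0,0,0,0,0,0,0,0,0,0,0,0,0,0,0,0,0,0,0]

```text
time_s: 24.0
tool_pos: [0.5231, 0.2593, 0.3202]
tool_rot: [0.816, 0.579, -0.0, -0.0]
wrist_force: [-0.0, 0.1, 0.6]
opening: 0.28
finger_force: 0.0
```

Run:
```python
from h import *
from rig import camera
c=wrist()
def orange(c):
    h=cv2.cvtColor(c["img"],cv2.COLOR_RGB2HSV);m=((h[...,0]<20)&(h[...,1]>140)&(h[...,2]>60)).astype(np.uint8)
    n,l,st,ce=cv2.connectedComponentsWithStats(m);i=1+np.argmax(st[1:,4]);return l==i,st[i],ce[i],h
o0=orange(pickle.load(open('c10.pkl','rb'))[2]);m,s,ce,h=orange(c);print(o0[1],o0[2],s,ce)
b=np.array([.5236,.2599]);e=np.radians(-19.3);M=np.array([[np.cos(e),np.sin(e)],[-np.sin(e),np.cos(e)]])
print([(v,np.where(m[v])[0][[0,-1]].tolist(),h[v,np.where(m[v])[0].mean().astype(int)].tolist()) for v in range(s[1],s[1]+s[3],7)])
u=lambda v:np.where(m[v])[0].mean()
v0,v1=s[1],s[1]+s[3]-1
p=plane(c,[(u(v0+10),v0+6),(u(v1-3),v1)],.147);print(((p[:,:2]-b)@M.T*1000).round(1))
w=lambda P:proj(c,[[*(b+M.T@np.array(P[:2])),P[2]]])
print("pred bar ends",w([0,.055,.147]),w([0,-.055,.147]),"tab top",w([0,.02,.187]),w([0,-.02,.187]))
```

```text
[ 277  118   11  132 1233] [281.77939984 184.89051095] [ 276  119   11  131 1224] [281.2124183  185.33986928]
[(119, [279, 284], [11, 227, 171]), (126, [277, 285], [11, 208, 224]), (133, [277, 285], [14, 190, 252]), (140, [277, 285], [14, 190, 252]), (147, [277, 285], [14, 193, 252]), (154, [277, 285], [14, 191, 252]), (161, [277, 285], [14, 193, 252]), (168, [277, 285], [13, 197, 251]), (175, [277, 285], [11, 205, 177]), (182, [276, 286], [14, 195, 251]), (189, [277, 286], [14, 196, 251]), (196, [277, 286], [14, 198, 251]), (203, [277, 286], [14, 197, 251]), (210, [277, 286], [14, 200, 251]), (217, [277, 286], [13, 198, 251]), (224, [277, 286], [13, 200, 250]), (231, [277, 285], [14, 196, 251]), (238, [277, 285], [13, 198, 251]), (245, [277, 285], [14, 198, 251])]
[[ -0.7  55.5]
 [ -0.8 -54. ]]
pred bar ends [[281.85876838 125.65481891]] [[281.91076041 250.04231761]] tab top [[281.96143623 178.13200093]] [[281.97869919 229.33049338]]
```

Bar centred within about 1 mm, square and still; the gripper is clear.

```bash
python3 -c "
from rig import *
print(job_done())"
```

```text
the job is handed in; nothing more can be done
None
```

Job handed in at about 24 s: the plate leans centred against the backrest in the drying stand, and the frame hangs still and square on the hook with its bar centred in the throat to about 1 mm; the other things were not touched.

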